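# Close up the steamer: turn the crooked tier home on its key and fit the lid

### The arm

A 6-joint arm with a two-finger parallel gripper is mounted at the origin on the work surface. World frame = base frame: x ahead of the robot, y to its left, z up, the work surface at z = 0. Lengths are in m, angles in degrees, forces in N, time in s.
With the tool pointing down it reaches from about 0.325 to 1 m from the base axis. Payload 5.1 kg.
Tool frame: the origin (TCP) lies at the very end of the fingers, on their centre line; the grasp point (between the pads) lies robot.hold_point_z behind it (robot.hold_point_z is the distance from the TCP to the grasp point, in m); z points along the fingers, y is the line along which they close (so a half turn about z gives the same grasp; the last joint's range is limited). The gripper opens to 85 mm and grips with 20 to 120 N. Pads are 22 mm wide; open, the fingers measure 114 mm over their backs; the gripper's body (76 mm by 85 mm) begins 54 mm behind the grasp point. The pads swing forward as they close: fully open they stand 13 mm farther back than shut.
Start: joints at [72.273, 7.093, 94.555, -0, 78.352, -4.733], TCP at [0.146, 0.633, 0.231] pointing down, gripper open.
Joint ranges: [-149.61, 149.61], [-58.7, 133.49], [1.44, 155.28], [-77.14, 257.14], [18.33, 153.61], [-166.67, 166.67]. Speed limits (degrees/s): [147.25, 147.25, 180, 180, 180, 180].

### API

Orientations are given as a 3x3 rotation matrix whose columns are the frame's x, y, z axes.
In Python, from station import robot, cams, hand_in gives the robot as it stands.
- The arm moves only by the tool apply_moves, never from a script. Its argument "plan" is a list that holds one entry, the list of rows, each a list of 6 numbers: the shift along the tool's x, y, z in m, then the turn, a rotation vector about the tool's x, y, z in rad. In form: [[[dx, dy, dz, wx, wy, wz], ...]]. A call has 1 to 5 rows; each row shifts and turns the commanded pose from where the row before left it, along the tool's axes as they then stand; what a row does not reach is not made up. A row lasts 1/10 s, in which the tool goes at most 50 mm and 8.59 degrees, less where a joint would pass 70% of its speed; a pose out of reach is approached as far as the arm can. A call with a gripper value outside its range is refused whole. "fingers" is the finger opening in m, from 0 to 0.0854, set as the call begins (left out, the last holds). The fingers move at their own pace and stop on an object; "squeeze" is the grip in N (left out, the last holds). Time passes only in rows, so rows that do not move let the fingers close. It gives the time, the measured TCP pose, the force, the opening and the grip force at its end, in the units of the state.
- robot.state(): the state, without advancing time (a new reading comes with each control period).
- cams.snapshot(name): name is "scene" or "top"; returns the picture (420x560x3 uint8, red, green, blue); there is no depth.
- cams.get_calibration(name): a dict with "vfov" (degrees; the focal length in pixels is half the picture's height over the tangent of half this angle, whatever the lens; pixels are square), "cx", "cy" (the principal point, pixels), "dist" ([k1, k2, p1, p2, k3] as OpenCV has them; the pictures are not rectified), "R" (3x3) and "t" (3): a world point X has camera coordinates R X + t. Camera axes: x right, y down, z forward; pixel columns grow to the right and rows downward; lengths in m; the calibration is good to about 2 mm. A picture is of the moment at which its call begins. get_calibration takes no time and is no camera call.
- hand_in(): hands the job in; it is judged then, once.
The state is a dict: "time_s": time; "joint_positions": joint angles; "qvel": joint speeds; "joint_torque": joint torques, N m; "tool_pos": TCP position; "ee_rot": TCP orientation; "contact_force": force on the tool from outside, world axes, zero at the start; "wrist_torque": the same for the moment, N m; "width": finger opening in m; "gripper_force": force on a finger pad.
Only numpy, scipy, OpenCV 4.12 (cv2) and the standard library are available. Lean on these libraries where they do the work, as an engineer would, in place of code of your own. Each camera call takes 0.05 s, during which the arm holds its last target. There are 200 camera calls.

### The job

The tier of the electric steamer was set down crooked and rides up on the key of the base. Turn it round where it sits, without lifting it off, until its notch drops over the key and it lies flush on the base; then take the lid from the table, set it (do not drop it) on the tier with its notch over the tier's key, flush all round, and let go. Leave the bottle, bowl and scraper as they stand.

Things in the scene. Friction and masses are not known exactly. Their poses are not given: they have to be found in the camera images.
- steamer_base: round grey plastic steamer base, fixed, 232 mm across, 100 mm high; a round dial juts 22 mm from its -x side. Origin: centre of its underside, z up. Its top is a flat ring seat 90 to 110 mm from the axis, 100 mm above the origin, round a 20 mm deep well. One key stands on the seat at the +x side (away from the dial)
- base_key (a point): foot of the base's key, on the seat, 104 mm from the base's axis along its +x. The key is a block 14 mm wide and 9 mm high above the seat, 98 to 116 mm from the axis, so that its outer end peeps out from under the tier's flange
- tier: round aluminium tier (low-walled tray), loose, about 0.45 kg, 66 mm high; origin: centre of its underside, z up. Its foot (88 mm radius, 14 mm deep, 2 mm play) stays in the base's well and centres it; the flange above rests on the seat. At the start it lies on the key, tilted about 2.5 deg. Home: origin 86 mm above the base's origin, x axis as the base's
- tier_notch (a point): middle of the one notch in the tier's flange, on the flange's underside, 104 mm from the tier's axis along its +x. Flange: 110 mm radius, 14 to 23 mm above the tier's origin; the notch is 22 mm wide and cut right through. Turned over the key (2 deg of play either way) the tier drops 9 mm by itself and is held from turning
- tier_key (a point): foot of the lid's key on the tier's top rim, 89.5 mm from the tier's axis along its +x, 66 mm above the tier's origin. The rim is flat, 76.5 to 94 mm from the axis (wall below: 82 mm radius outside); the key is 12 mm wide, 7 mm high, 85 to 94 mm from the axis
- tier_handle_left (a point): middle of the black loop handle on the tier's +y side, 125 mm from its axis, 43 mm above its origin. Level loop 14 mm thick: two arms 10 mm wide run outwards, middles 28 mm either side of this point along the tier's x, to an outer bar whose outer face is 148 mm from the axis. Pushing sideways on an arm with a few newtons turns the tier
- tier_handle_right (a point): the same handle on the tier's -y side, opposite
- lid_grip (a point): centre of the lid's grip, a black bar 82 mm long (along the lid's x), 16 wide, 20 high; z up. The lid is aluminium, about 0.35 kg, 194 mm across, 72 high; this point is on its axis, 62 above its underside; dome top 24 below it. Its foot (74 radius, 11 deep, 2.5 play) goes inside the tier's rim. Home: this point 117 above the tier's origin, x as the tier's, 2.5 deg of play
- lid_notch (a point): middle of the one notch in the lid's flange, on the flange's underside, 89.5 mm from the lid's axis along its +x. Flange: 97 mm radius, 7 mm thick, underside 51 mm below the grip's centre, rests on the tier's rim; notch 20 mm wide, cut right through. The lid starts right way up on the table
- bottle_mid (a point): oil bottle, loose, 64 mm across, 245 mm high, standing about 215 mm from the steamer's axis, in the way of a gripper; this point is on its axis, 120 mm up. Leave it
- bowl_mid (a point): steel bowl, loose, 104 mm across, 45 mm high, about 215 mm from the steamer's axis; this point is on its axis, 22 mm up. Leave it
- scraper_mid (a point): white plastic dough scraper, loose, lying flat on the left: slotted blade 64 by 96 mm with a 16 mm high grip along one edge; this point is 8 mm above the table. Leave it
Things that resemble listed ones, but are neither listed nor needed, are in the scene too. Leave any orange or pink look-alike of the part that bears lid_grip alone.

How it is judged:
By the outcome, as a careful person would: the job done as asked, in the order asked, and still so for the second after the job is handed in, with the robot touching nothing.
It also fails if it takes over 72 s, if anything falls off the work surface, if the arm or the gripper's body presses on something with over 40 N, if the wrist force passes 120 N, or if a joint passes its speed limit or range.

## Working session

There is one attempt and no reset: what is moved stays moved. The work goes in short steps, Python scripts to look and compute and a tool call to move; the robot and the scene stay as the last step left them, time stands still between calls to the robot, and variables do not carry over. Pictures are saved under pics/ and viewed, at most 10 in all, crops included, and the job is handed in when it is done.

Besides the shell and the picture viewer there is one more tool, called after ">>>" as name([rows], argument=value, ...), one row to a line, values as JSON. apply_moves: Moves the arm, as the interface text tells. Its arguments: {"type":"object","properties":{"plan":{"type":"array","items":{"type":"array","items":{"type":"array","items":{"type":"number"}}}},"fingers":{"type":"number"},"squeeze":{"type":"number"}},"required":["plan"]}

```bash
mkdir -p pics; ls; python3 - <<'E'
from station import robot,cams
import cv2,numpy as np
for n in("scene","top"):
    im=cams.snapshot(n); cv2.imwrite(f"pics/{n}0.png",im[:,:,::-1]); c=cams.get_calibration(n)
    print(n,c["vfov"],c["cx"],c["cy"],c["dist"],np.round(c["R"],3).tolist(),c["t"])
print(robot.state(),robot.hold_point_z)
E
```

```text
pics
scene 47.997032386277 274.59481982777885 216.59960161200132 [-0.06635023  0.          0.          0.          0.        ] [[-0.442, 0.897, 0.007], [0.551, 0.278, -0.787], [-0.708, -0.343, -0.617]] [ 0.23763216 -0.20283781  1.50001543]
top 44.278547699032416 274.0530121948037 212.0567442468778 [0.03645108 0.         0.         0.         0.        ] [[0.007, -1.0, 0.002], [-0.994, -0.007, -0.107], [0.107, -0.001, -0.994]] [-0.003352    0.53834394  1.51389843]
{'time_s': 0.1, 'joint_positions': array([ 7.22723334e+01,  7.12987647e+00,  9.46257430e+01, -2.27702471e-03,
        7.83513254e+01, -4.73120299e+00]), 'qvel': array([ 0.04757705, -0.0702781 , -0.23499075,  0.01352994, -0.03128756,
       -0.02206903]), 'joint_torque': array([ 3.15372899e-04, -4.24935579e+01, -3.66650176e+01, -4.10433483e-05,
        3.92082424e-03, -1.21465121e-05]), 'tool_pos': array([0.14603527, 0.63282233, 0.23017992]), 'ee_rot': array([[-9.74385729e-01,  2.24882565e-01, -5.31273437e-04],
       [ 2.24883163e-01,  9.74384092e-01, -1.78975765e-03],
       [ 1.15179094e-04, -1.86338876e-03, -9.99998257e-01]]), 'contact_force': array([ 0.55035587, -0.1945238 ,  0.59584542]), 'wrist_torque': array([ 0.01853516, -0.03513979,  0.00711463]), 'gripper_force': 0.0, 'width': 0.0854440070009267} 0.0187
```

View pics/scene0.png

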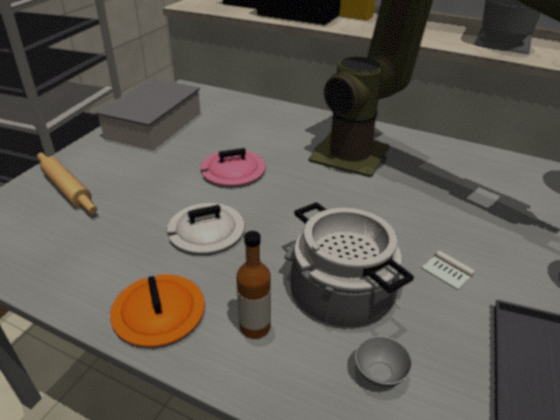

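View pics/top0.png

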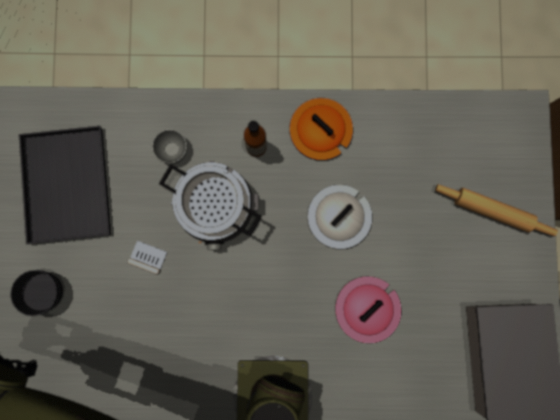

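The steamer is at about (213,202) in the top view, with handles at (174,178) and (260,225). The aluminium lid is at (340,217) with its notch near (362,193). The bottle is at (256,138), the bowl at (171,148) and the scraper at (148,257). I'll enlarge the steamer and lid next.

```bash
cat > h.py <<'E'
from station import robot,cams
import cv2,numpy as np
def cal(n):
    c=cams.get_calibration(n); f=210/np.tan(np.radians(c["vfov"]/2))
    K=np.array([[f,0,c["cx"]],[0,f,c["cy"]],[0,0,1]]); return K,np.array(c["dist"],float),np.array(c["R"]),np.array(c["t"])
def ray(n,uv,z):
    K,d,R,t=cal(n); p=cv2.undistortPoints(np.float64(uv).reshape(-1,1,2),K,d)[:,0]
    D=np.c_[p,np.ones(len(p))]@R; C=-R.T@t
    return C+D*((z-C[2])/D[:,2])[:,None]
def proj(n,X):
    K,d,R,t=cal(n); return cv2.projectPoints(np.float64(X).reshape(-1,1,3),cv2.Rodrigues(R)[0],t,K,d)[0][:,0]
def snap(n,name):
    im=cams.snapshot(n)[:,:,::-1].copy(); cv2.imwrite(f"pics/{name}.png",im); return im
def crop(im,x0,y0,w,h,W,H): return cv2.convertScaleAbs(cv2.resize(im[y0:y0+h,x0:x0+w],(W,H),interpolation=cv2.INTER_CUBIC),alpha=1.5)
E
python3 - <<'E'
from h import *
t=cv2.imread("pics/top0.png");s=cv2.imread("pics/scene0.png")
a=crop(t,150,140,133,120,400,360); # x3
b=crop(s,280,190,133,120,400,360)
c=crop(t,300,177,80,80,240,240); d=crop(s,160,195,90,80,270,240)
cv2.imwrite("pics/c0.png",np.vstack([np.hstack([a,b]),np.hstack([c,d,np.zeros((240,290,3),np.uint8)])]))
E
```

```text
(no output)
```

View pics/c0.png

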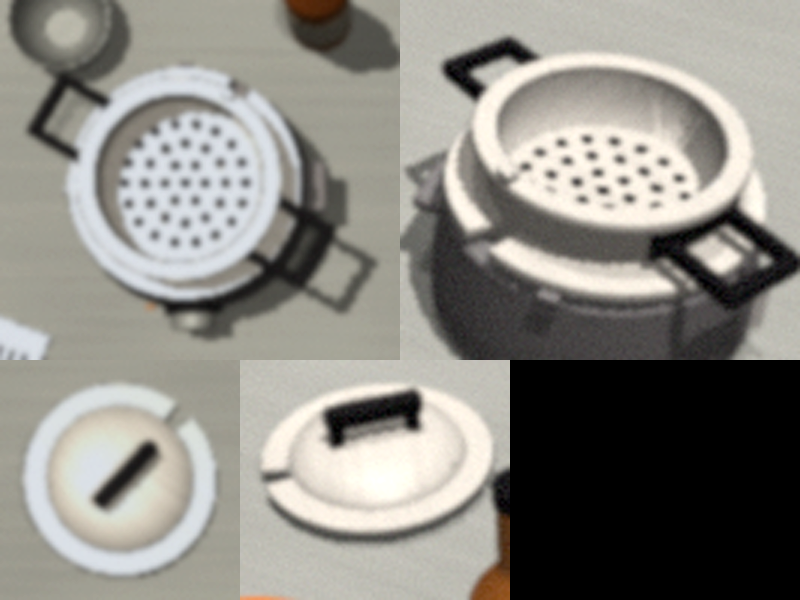

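```bash
python3 - <<'E'
from h import *
from scipy.optimize import least_squares
t=cv2.imread("pics/top0.png")
def fit(z,r,c0,box):
    x0,y0,w,h=box; sub=cv2.medianBlur(t[y0:y0+h,x0:x0+w],3); g=sub.min(2)
    th,m=cv2.threshold(g,0,255,cv2.THRESH_OTSU)
    m=cv2.morphologyEx(m,cv2.MORPH_OPEN,np.ones((3,3)))
    cs,_=cv2.findContours(m,cv2.RETR_EXTERNAL,cv2.CHAIN_APPROX_NONE); k=max(cs,key=cv2.contourArea)[:,0]
    X=ray("top",k+[x0,y0],z)[:,:2]
    f=lambda p:np.hypot(*(X-p[:2]).T)-p[2]
    s=least_squares(f,[*c0,r],loss="soft_l1",f_scale=.001)
    e=f(s.x); print(th,len(k),s.x,np.median(abs(e)),(abs(e)<.002).mean()); return s.x
T=ray("top",[[213,200]],.1135)[0,:2]; L=ray("top",[[340,217]],.018)[0,:2]
T=fit(.1135,.11,T,(168,158,90,90))[:2]
L=fit(.018,.097,L,(302,180,76,76))[:2]
ang=lambda v:np.degrees(np.arctan2(v[1],v[0]))
n=ray("top",[[229.3,169.3]],.118)[0,:2]-T; print("tier notch",np.hypot(*n),ang(n))
n=ray("top",[[359.3,194.3]],.018)[0,:2]-L; print("lid notch",np.hypot(*n),ang(n))
e=ray("top",[[300+152/3,177+88/3],[300+100/3,177+140/3]],.072)[:,:2];print("grip",e.mean(0),ang(e[0]-e[1]),np.hypot(*(e[0]-e[1])))
# handles (crop centre) 
h=ray("top",[[150+70/3,140+117/3],[150+297/3,140+240/3]],.14)[:,:2];print("handles",h,ang(h[0]-h[1]))
d=ray("top",[[213.3,246]],.05)[0,:2];print("dial",d,ang(T-d),np.hypot(*(d-T)))
k=ray("scene",[[328.3,290.5]],.104)[0,:2]-T;print("key",np.hypot(*k),ang(k))
n=ray("scene",[[280+80/3,190+238/3]],.118)[0,:2]-T;print("notch scene",np.hypot(*n),ang(n))
for n,uv,z in(("bottle",(253,127),.245),("bowl",(171,147),.045),("scraper",(148,257),.01)):
    print(n,ray("top",[uv],z)[0])
E
```

```text
88.0 419 [0.56786911 0.18788245 0.11693743] 0.010995637208300726 0.1766109785202864
115.0 433 [ 0.5360921  -0.18710046  0.08244818] 0.016285098243422003 0.10392609699769054
tier notch 0.10113558442345369 -35.8186484640302
lid notch 0.09120217427826137 -49.43768111884772
grip [ 0.52664681 -0.19661016] -44.80354359934259 0.07181180209198898
handles [[0.61691006 0.28211241]
 [0.50374641 0.06996062]] 61.92414449082385
dial [0.43490035 0.17761571] 4.415140788726102 0.1333645245479154
key 0.11111771570723956 -3.037147706438363
notch scene 0.10844539885050472 -33.712233605241344
bottle [0.73805189 0.05753912 0.245     ]
bowl [0.73001801 0.31032516 0.045     ]
scraper [0.40244514 0.37640257 0.01      ]
```

```bash
cat >> h.py <<'E'
from scipy.optimize import least_squares
from scipy.ndimage import map_coordinates
ang=lambda v:np.degrees(np.arctan2(v[1],v[0]))
def circ(n,im,c,z,r,lo=.92,hi=1.08):
    """steepest bright->dark edge along radial rays near radius r on plane z"""
    g=cv2.GaussianBlur(im.min(2).astype(float),(0,0),.7); c=np.array(c[:2],float)
    a=np.radians(np.arange(0,360,2)); rr=np.linspace(lo*r,hi*r,60)
    for _ in range(3):
        P=np.stack([c[0]+np.outer(np.cos(a),rr),c[1]+np.outer(np.sin(a),rr),np.full((len(a),60),z)],-1)
        uv=proj(n,P).reshape(len(a),60,2)
        d=np.diff(map_coordinates(g,[uv[...,1],uv[...,0]],order=1),axis=1); j=d.argmin(1); ok=d.min(1)<-2
        X=P[np.arange(len(a)),j,:2][ok]
        s=least_squares(lambda p:np.hypot(*(X-p[:2]).T)-p[2],[*c,r],loss="soft_l1",f_scale=.001); c=s.x[:2]
    e=abs(s.fun); return s.x,ok.sum(),np.median(e)
E
python3 - <<'E'
from h import *
t=cv2.imread("pics/top0.png")
T,*q=circ("top",t,ray("top",[[211.7,201.5]],.1135)[0],.1135,.11);print("flange",T,q)
print("rim",circ("top",t,ray("top",[[210,199.5]],.1565)[0],.1565,.094))
L,*q=circ("top",t,ray("top",[[340.2,216.7]],.018)[0],.018,.097);print("lid",L,q)
T=T[:2];L=L[:2]
def pol(s,n,uv,z,c): v=ray(n,[uv],z)[0,:2]-c;print(s,np.hypot(*v),ang(v))
pol("tnotch","top",(229.3,169.3),.118,T);pol("tnotch sc","scene",(280+80/3,190+238/3),.118,T)
pol("lnotch","top",(359.3,194.3),.018,L);pol("lnotch sc","scene",(160+35/3,195+116/3),.018,L)
pol("dial","top",(213.3,246),.06,T);pol("key sc","scene",(328.3,290.5),.105,T)
E
```

```text
flange [0.55857926 0.17674396 0.1074853 ] [np.int64(86), np.float64(0.0005572954373371658)]
rim (array([0.56015463, 0.17977271, 0.09457501]), np.int64(21), np.float64(0.0007010261606472251))
lid [ 0.52699005 -0.19834757  0.097     ] [np.int64(0), np.float64(nan)]
tnotch 0.10316956352684127 -27.75689970234336
tnotch sc 0.11093232563954643 -26.242505107963993
lnotch 0.08971211279851889 -40.31190572514774
lnotch sc 0.08843995443139258 -37.94375432985556
dial 0.12408872235030997 -179.86870334472607
key sc 0.12128443114513679 2.6075167139590465
  return _methods._mean(a, axis=axis, dtype=dtype,
  ret = ret.dtype.type(ret / rcount)
```

```bash
sed -i 's/d.min(1)<-2/d.min(1)<-.6/' h.py; cat >> h.py <<'E'
def rows(wps,step=.045):
    """wps: (x,y,z,heading deg of tool y). Prints tool rows from the measured pose"""
    s=robot.state(); p=np.array(s["tool_pos"]); R=np.array(s["ee_rot"]); th=ang(R[:,1]); print("at",p.round(4),round(th,2))
    for w in wps:
        q=np.array(w[:3]); dt=(w[3]-th+90)%180-90
        n=max(1,int(np.ceil(max(np.linalg.norm(q-p)/step,abs(dt)/8)))); 
        for i in range(n):
            a=np.radians(th); d=(q-p)/n
            print([round(v,4) for v in (d[0]*-np.sin(a)+d[1]*np.cos(a), d[0]*np.cos(a)+d[1]*np.sin(a), -d[2],0,0,-np.radians(dt/n))]); th+=dt/n
        p=q; print("--")
E
python3 - <<'E'
from h import *
t=cv2.imread("pics/top0.png")
print(circ("top",t,(.559,.178),.1135,.11)); print(circ("top",t,(.56,.18),.1565,.094))
L,*q=circ("top",t,(.527,-.198),.018,.097);print("lid",L,q)
L=L[:2]
for n,uv in(("top",(359.3,194.3)),("scene",(160+38/3,195+116/3))): v=ray(n,[uv],.018)[0,:2]-L;print(np.hypot(*v),ang(v))
m=(t.max(2)<60).astype(np.uint8); m[:, :300]=0;m[:,380:]=0;m[:180]=0;m[255:]=0
k,_=cv2.findContours(m,0,1);k=max(k,key=cv2.contourArea);b=cv2.minAreaRect(k);print(b)
P=cv2.boxPoints(b);W=ray("top",P,.072)[:,:2];print(W.mean(0),W,[ang(W[i+1]-W[i]) for i in range(3)])
rows([(.503,.070,.225,63),(.503,.07,.119,63)])
E
```

```text
(array([0.56105175, 0.17925794, 0.10997191]), np.int64(178), np.float64(0.0010374915427364198))
(array([0.5612398 , 0.18449131, 0.09771927]), np.int64(171), np.float64(0.002009681882074149))
lid [ 0.5290993  -0.19592955  0.09573789] [np.int64(174), np.float64(0.0006284979439141608)]
0.08972545056892728 -42.361124381431516
0.0860637330404153 -39.377202462879445
((341.5, 215.0), (4.949747085571289, 26.16295051574707), 45.0)
[ 0.52664388 -0.19516371] [[ 0.50450051 -0.16311979]
 [ 0.55892219 -0.21712844]
 [ 0.54874766 -0.2272047 ]
 [ 0.49440516 -0.17320191]] [np.float64(-44.78174736694702), np.float64(-135.27803999769412), np.float64(135.17964606524288)]
at [0.146  0.6328 0.2302] 77.0
[np.float64(-0.0316), np.float64(-0.0312), np.float64(0.0003), 0, 0, np.float64(0.0163)]
[np.float64(-0.0321), np.float64(-0.0307), np.float64(0.0003), 0, 0, np.float64(0.0163)]
[np.float64(-0.0326), np.float64(-0.0302), np.float64(0.0003), 0, 0, np.float64(0.0163)]
[np.float64(-0.0331), np.float64(-0.0296), np.float64(0.0003), 0, 0, np.float64(0.0163)]
[np.float64(-0.0336), np.float64(-0.0291), np.float64(
[... 465 characters left out ...]
t64(0.0163)]
[np.float64(-0.0363), np.float64(-0.0257), np.float64(0.0003), 0, 0, np.float64(0.0163)]
[np.float64(-0.0367), np.float64(-0.0251), np.float64(0.0003), 0, 0, np.float64(0.0163)]
[np.float64(-0.0371), np.float64(-0.0245), np.float64(0.0003), 0, 0, np.float64(0.0163)]
[np.float64(-0.0375), np.float64(-0.0239), np.float64(0.0003), 0, 0, np.float64(0.0163)]
[np.float64(-0.0379), np.float64(-0.0232), np.float64(0.0003), 0, 0, np.float64(0.0163)]
--
[np.float64(0.0), np.float64(0.0), np.float64(0.0353), 0, 0, np.float64(-0.0)]
[np.float64(0.0), np.float64(0.0), np.float64(0.0353), 0, 0, np.float64(-0.0)]
[np.float64(0.0), np.float64(0.0), np.float64(0.0353), 0, 0, np.float64(-0.0)]
--
```

>>> apply_moves([
  [[-0.032,-0.031,0,0,0,0],[-0.032,-0.031,0,0,0,0],[-0.032,-0.031,0,0,0,0],[-0.032,-0.031,0,0,0,0],[-0.032,-0.031,0,0,0,0]],
], fingers=0)

```text
time_s: 0.6
tool_pos: [0.2676, 0.4446, 0.2307]
ee_rot: [[-0.975, 0.224, -0.0], [0.224, 0.975, -0.001], [0.0, -0.001, -1.0]]
contact_force: [0.9, -0.1, -0.4]
width: 0.012
gripper_force: 0.0
```

>>> apply_moves([
  [[-0.032,-0.031,0,0,0,0],[-0.032,-0.031,0,0,0,0],[-0.032,-0.031,0,0,0,0],[-0.032,-0.031,0,0,0,0],[-0.032,-0.031,0,0,0,0]],
])

```text
time_s: 1.1
tool_pos: [0.3887, 0.2576, 0.231]
ee_rot: [[-0.974, 0.225, -0.0], [0.225, 0.974, -0.0], [0.0, -0.0, -1.0]]
contact_force: [1.4, 0.6, 0.5]
width: -0.0002
gripper_force: 0.0
```

>>> apply_moves([
  [[-0.032,-0.031,0,0,0,0],[-0.032,-0.031,0,0,0,0],[-0.032,-0.031,0,0,0,0],[-0.03,-0.031,0,0,0,0.12],[-0.034,-0.028,0,0,0,0.12]],
])

```text
time_s: 1.6
tool_pos: [0.506, 0.0705, 0.2309]
ee_rot: [[-0.891, 0.455, -0.0], [0.455, 0.891, 0.0], [0.0, -0.0, -1.0]]
contact_force: [-0.3, 0.2, 0.2]
width: 0.0003
gripper_force: 0.0
```

```bash
python3 - <<'E'
from h import *
rows([(.504,.07,.18,63),(.504,.07,.119,63)])
print(robot.state()["joint_positions"].round(1),robot.state()["contact_force"],robot.state()["width"])
c=[]
for n,X in(("top",(.51,.07,.18)),("scene",(.52,.08,.18))):
    im=snap(n,n+"1"); u,v=proj(n,[X])[0].astype(int); c.append(crop(im,max(0,u-65),v-60,133,120,400,360))
cv2.imwrite("pics/c1.png",np.hstack(c))
E
```

```text
at [0.506  0.0705 0.2309] 62.96
[np.float64(0.0008), np.float64(-0.0007), np.float64(0.0255), 0, 0, np.float64(-0.0004)]
[np.float64(0.0008), np.float64(-0.0007), np.float64(0.0255), 0, 0, np.float64(-0.0004)]
--
[np.float64(0.0), np.float64(0.0), np.float64(0.0305), 0, 0, np.float64(-0.0)]
[np.float64(0.0), np.float64(0.0), np.float64(0.0305), 0, 0, np.float64(-0.0)]
--
[  1.9 -10.8 112.1   0.   78.8 -61.1] [-0.3380703   0.1922037   0.23362706] 0.00030342035568558384
```

View pics/c1.png

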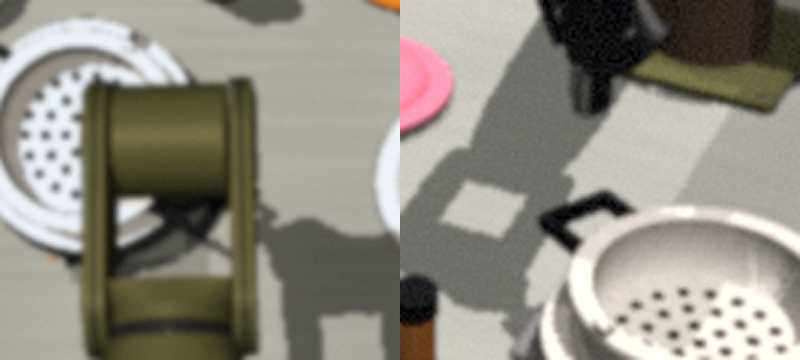

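The scene crop shows the shut fingers at (590,110) and the right handle's opening at (592,218). I'll check that opening by casting a ray onto it.

```bash
python3 - <<'E'
from h import *
u,v=proj("scene",[(.52,.08,.18)])[0].astype(int)
f=lambda x,y:(u-65+(x-400)/3,v-60+y/3)
print(ray("scene",[f(592,218),f(543,215),f(615,195),f(590,112)],.136), proj("scene",[(.506,.0705,.2309)]),f(590,112))
E
```

```text
[[0.5049896  0.07394865 0.136     ]
 [0.51782648 0.04047774 0.136     ]
 [0.47116359 0.0784384  0.136     ]
 [0.37539872 0.01821186 0.136     ]] [[312.82987706 175.1052196 ]] (np.float64(311.3333333333333), np.float64(176.33333333333334))
```

>>> apply_moves([
  [[0.001,0,0.04,0,0,0],[0,0,0.04,0,0,0],[0,0,0.01,0,0,0],[0,0,0,0,0,0]],
])

```text
time_s: 2.1
tool_pos: [0.5029, 0.0731, 0.1392]
ee_rot: [[-0.893, 0.449, -0.005], [0.449, 0.893, -0.0], [0.004, -0.002, -1.0]]
contact_force: [-0.3, -0.4, 0.5]
width: -0.0002
gripper_force: 0.0
```

>>> apply_moves([
  [[0,0,0.006,0,0,0],[0,0,0.006,0,0,0],[0,0,0.006,0,0,0],[0,0,0.004,0,0,0],[0,0,0,0,0,0]],
])

```text
time_s: 2.6
tool_pos: [0.5044, 0.0727, 0.1188]
ee_rot: [[-0.893, 0.45, -0.001], [0.45, 0.893, -0.0], [0.001, -0.0, -1.0]]
contact_force: [0.7, -0.2, -0.4]
width: 0.0002
gripper_force: 0.0
```

```bash
python3 - <<'E'
from h import *
print(robot.state()["contact_force"])
im=snap("scene","scene2"); u,v=proj("scene",[(.54,.15,.13)])[0].astype(int)
cv2.imwrite("pics/c2.png",crop(im,u-65,v-60,133,120,600,540))
T=np.array([.561,.179]);r=.122
rows([(*(T+r*np.array([np.cos(a),np.sin(a)])),.119,np.degrees(a)+180) for a in np.radians([-117,-113,-109,-105,-101,-97,-93,-91,-89,-87])],step=.0095)
E
```

```text
[ 0.69850437 -0.21957423 -0.44477294]
at [0.5046 0.0727 0.1192] 63.26
[np.float64(-0.002), np.float64(-0.0017), np.float64(0.0002), 0, 0, np.float64(0.0045)]
--
[np.float64(-0.0085), np.float64(0.0003), np.float64(-0.0), 0, 0, np.float64(-0.0698)]
--
[np.float64(-0.0085), np.float64(0.0003), np.float64(-0.0), 0, 0, np.float64(-0.0698)]
--
[np.float64(-0.0085), np.float64(0.0003), np.float64(-0.0), 0, 0, np.float64(-0.0698)]
--
[np.float64(-0.0085), np.float64(0.0003), np.float64(-0.0), 0, 0, np.float64(-0.0698)]
--
[np.float64(-0.0085), np.float64(0.0003), np.float64(-0.0), 0, 0, np.float64(-0.0698)]
--
[np.float64(-0.0085), np.float64(0.0003), np.float64(-0.0), 0, 0, np.float64(-0.0698)]
--
[np.float64(-0.0043), np.float64(0.0001), np.float64(-0.0), 0, 0, np.float64(-0.0349)]
--
[np.float64(-0.0043), np.float64(0.0001), np.float64(-0.0), 0, 0, np.float64(-0.0349)]
--
[np.float64(-0.0043), np.float64(0.0001), np.float64(-0.0), 0, 0, np.float64(-0.0349)]
--
```

View pics/c2.png

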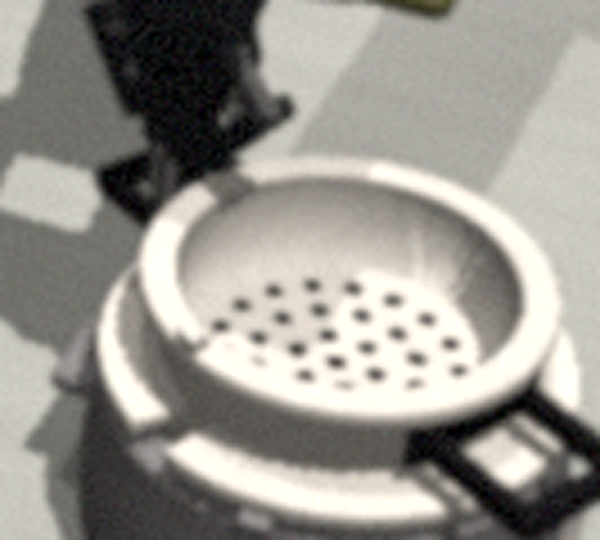

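The fingers stand inside the right handle loop, around crop (165,175), and touch nothing. The tier's notch is at crop (150,440). I'll now swing counter-clockwise about the steamer's axis.

>>> apply_moves([
  [[-0.0064,0.0002,0,0,0,-0.0524],[-0.0064,0.0002,0,0,0,-0.0524],[-0.0064,0.0002,0,0,0,-0.0524],[-0.0064,0.0002,0,0,0,-0.0524]],
])

```text
time_s: 3.05
tool_pos: [0.5276, 0.0635, 0.1189]
ee_rot: [[-0.968, 0.252, -0.004], [0.252, 0.968, -0.0], [0.003, -0.001, -1.0]]
contact_force: [-3.9, -0.5, 0.7]
width: 0.0004
gripper_force: 1.7
```

>>> apply_moves([
  [[-0.0043,0.0001,0,0,0,-0.035],[-0.0043,0.0001,0,0,0,-0.035],[-0.0043,0.0001,0,0,0,-0.035],[-0.0043,0.0001,0,0,0,-0.035]],
])

```text
time_s: 3.45
tool_pos: [0.5446, 0.0603, 0.119]
ee_rot: [[-0.993, 0.116, -0.003], [0.116, 0.993, -0.001], [0.003, -0.001, -1.0]]
contact_force: [-3.8, -0.9, 1.8]
width: -0.0001
gripper_force: 1.7
```

```bash
cat >> h.py <<'E'
def look(name,X=(.55,.17,.12)):
    im=snap("scene",name+"f"); u,v=proj("scene",[X])[0].astype(int); t=snap("top",name+"t"); a,b=proj("top",[X])[0].astype(int)
    cv2.imwrite(f"pics/{name}.png",np.hstack([crop(im,u-65,v-60,133,120,400,360),crop(t,a-65,b-60,133,120,400,360)]))
    s=robot.state(); print(s["time_s"],s["tool_pos"].round(4),s["contact_force"].round(1),u,v,a,b)
E
python3 -c "
from h import *
look('c3')"
```

```text
3.55 [0.5453 0.0604 0.1192] [-2.6 -0.2  1.1] 345 242 213 204
```

View pics/c3.png

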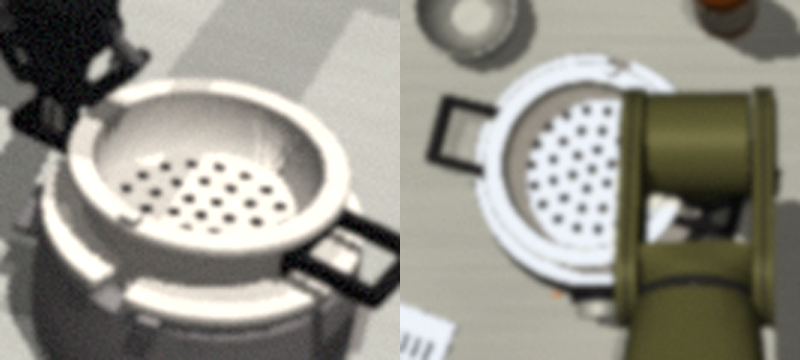

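The tier has turned about 13° with only 3 N. Its notch, at left crop (115,292), is now close to the base key at (145,322). I'll carry on in smaller steps.

>>> apply_moves([
  [[-0.0043,0.0001,0,0,0,-0.035],[-0.0043,0.0001,0,0,0,-0.035],[-0.0043,0.0001,0,0,0,-0.035],[-0.0021,0.0001,0,0,0,-0.0175],[-0.0021,0.0001,0,0,0,-0.0175]],
])

```text
time_s: 4.05
tool_pos: [0.5623, 0.0599, 0.1193]
ee_rot: [[-1.0, -0.023, -0.001], [-0.023, 1.0, -0.001], [0.001, -0.0, -1.0]]
contact_force: [-3.3, -1.8, 1.5]
width: -0.0003
gripper_force: 1.7
```

>>> apply_moves([
  [[-0.0021,0.0001,0,0,0,-0.0175],[-0.0021,0.0001,0,0,0,-0.0175],[-0.0021,0.0001,0,0,0,-0.0175],[0,0,0,0,0,0]],
])

```text
time_s: 4.45
tool_pos: [0.5695, 0.0608, 0.1195]
ee_rot: [[-0.997, -0.076, 0.001], [-0.076, 0.997, 0.0], [-0.001, 0.0, -1.0]]
contact_force: [-1.8, -0.7, 0.9]
width: -0.0
gripper_force: 1.0
```

>>> apply_moves([
  [[-0.0021,0.0001,0,0,0,-0.0175],[0,0,0,0,0,0],[-0.0021,0.0001,0,0,0,-0.0175],[0,0,0,0,0,0]],
])

```text
time_s: 4.85
tool_pos: [0.5739, 0.0615, 0.1195]
ee_rot: [[-0.994, -0.111, 0.002], [-0.111, 0.994, 0.001], [-0.002, 0.0, -1.0]]
contact_force: [-0.8, -0.4, 0.3]
width: -0.0001
gripper_force: 0.0
```

```bash
python3 -c "
from h import *
look('c4')"
```

```text
4.95 [0.5737 0.0615 0.1195] [-0.2 -0.6 -0.1] 345 242 213 204
```

View pics/c4.png

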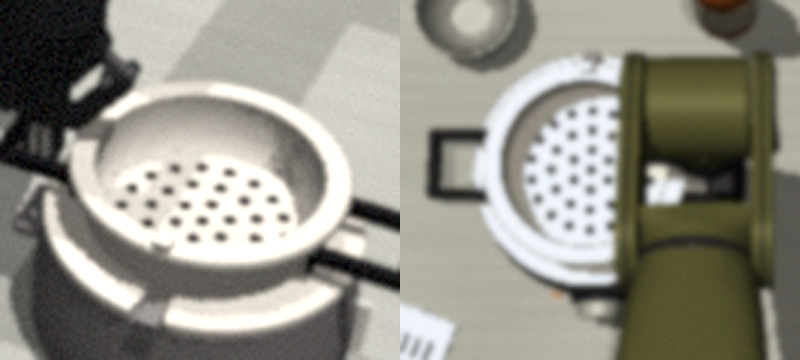

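The key at left crop (150,312) now seems to fill the tier's notch, and the push force has vanished. A small further push should show whether it is locked.

>>> apply_moves([
  [[-0.0021,0.0001,0,0,0,-0.0175],[-0.0021,0.0001,0,0,0,-0.0175],[0,0,0,0,0,0]],
])

```text
time_s: 5.25
tool_pos: [0.5772, 0.0617, 0.1192]
ee_rot: [[-0.989, -0.145, -0.001], [-0.145, 0.989, -0.0], [0.001, -0.0, -1.0]]
contact_force: [-2.6, -2.0, 2.2]
width: -0.0001
gripper_force: 1.4
```

>>> apply_moves([
  [[-0.0021,0.0001,0,0,0,-0.0175],[0,0,0,0,0,0]],
])

```text
time_s: 5.45
tool_pos: [0.5794, 0.0622, 0.1192]
ee_rot: [[-0.987, -0.163, -0.0], [-0.163, 0.987, -0.0], [0.0, -0.0, -1.0]]
contact_force: [-2.6, -1.9, 0.5]
width: -0.0002
gripper_force: 1.3
```

```bash
python3 - <<'E'
from h import *
look('c5')
# flange/rim edge heights in the scene view: compare start vs now
E
python3 - <<'E'
from h import *
a=cv2.imread("pics/c4.png")[:,:400];b=cv2.imread("pics/c5.png")[:,:400]
cv2.imwrite("pics/c5b.png",np.hstack([a,b]))
E
```

```text
5.55 [0.5794 0.0623 0.1192] [-2.2 -1.9  0.5] 345 242 213 204
```

View pics/c5b.png

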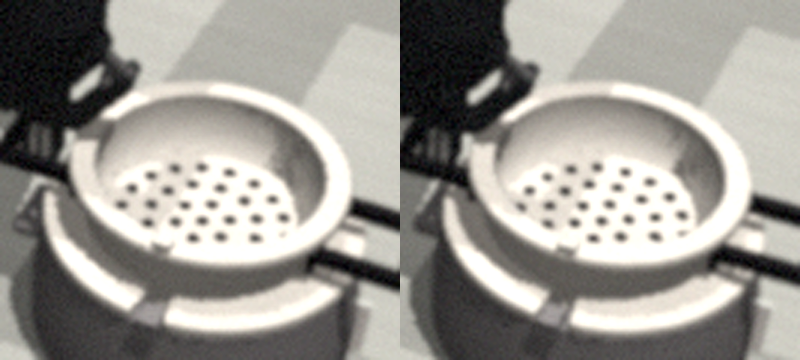

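>>> apply_moves([
  [[-0.0021,0.0001,0,0,0,-0.0175],[0,0,0,0,0,0]],
])

```text
time_s: 5.75
tool_pos: [0.5816, 0.0628, 0.1192]
ee_rot: [[-0.984, -0.18, 0.0], [-0.18, 0.984, 0.0], [-0.0, 0.0, -1.0]]
contact_force: [-1.6, -1.9, -0.3]
width: 0.0002
gripper_force: 1.1
```

>>> apply_moves([
  [[-0.0021,0.0001,0,0,0,-0.0175],[0,0,0,0,0,0]],
])

```text
time_s: 5.95
tool_pos: [0.5829, 0.0628, 0.1191]
ee_rot: [[-0.98, -0.197, -0.002], [-0.197, 0.98, -0.001], [0.002, -0.001, -1.0]]
contact_force: [-5.6, -3.4, 2.9]
width: 0.0002
gripper_force: 2.8
```

>>> apply_moves([
  [[-0.0021,0.0001,0,0,0,-0.0175],[0,0,0,0,0,0]],
])

```text
time_s: 6.15
tool_pos: [0.5835, 0.0624, 0.1191]
ee_rot: [[-0.977, -0.215, -0.006], [-0.215, 0.977, -0.003], [0.007, -0.002, -1.0]]
contact_force: [-11.3, -7.3, 5.3]
width: -0.0004
gripper_force: 5.7
```

```bash
python3 - <<'E'
from h import *
look('c6')
E
```

```text
6.25 [0.5835 0.0625 0.1191] [-9.8 -6.9  6.2] 345 242 213 204
```

View pics/c6.png

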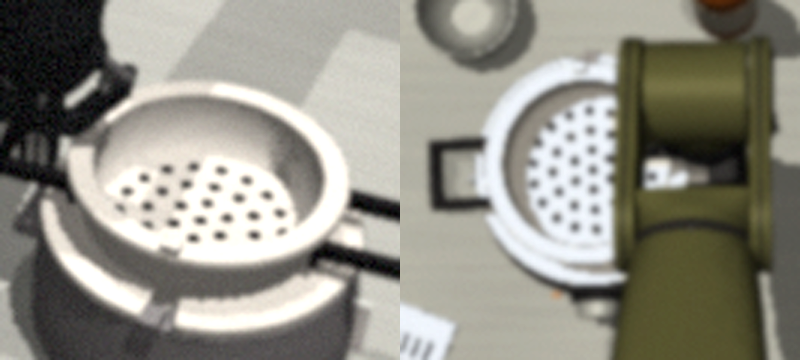

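The push now meets 12 N and the tier no longer moves, so the notch has dropped over the key (crop (160,312)) and is held. I'll back off and lift clear, opening the fingers.

>>> apply_moves([
  [[0.008,0,0,0,0,0],[0.002,0,0,0,0,0],[0,0,-0.03,0,0,0],[0,0,-0.045,0,0,0],[0,0,-0.03,0,0,0]],
])

```text
time_s: 6.75
tool_pos: [0.577, 0.0622, 0.2276]
ee_rot: [[-0.977, -0.214, 0.005], [-0.214, 0.977, 0.001], [-0.005, -0.0, -1.0]]
contact_force: [0.3, -0.2, 0.3]
width: 0.0002
gripper_force: 0.0
```

```bash
python3 - <<'E'
from h import *
print(robot.state()["joint_positions"].round(1),robot.state()["contact_force"].round(1))
rows([(.5275,-.1955,.2,46),(.5275,-.1955,.13,46)])
E
```

```text
[ 8.000e-01 -1.700e+00  1.040e+02  1.000e-01  7.740e+01 -1.016e+02] [ 0.3 -0.2  0.3]
at [0.577  0.0622 0.2276] 102.37
[np.float64(0.0129), np.float64(-0.0301), np.float64(0.0034), 0, 0, np.float64(0.123)]
[np.float64(0.0092), np.float64(-0.0315), np.float64(0.0034), 0, 0, np.float64(0.123)]
[np.float64(0.0052), np.float64(-0.0324), np.float64(0.0034), 0, 0, np.float64(0.123)]
[np.float64(0.0012), np.float64(-0.0328), np.float64(0.0034), 0, 0, np.float64(0.123)]
[np.float64(-0.0028), np.float64(-0.0327), np.float64(0.0034), 0, 0, np.float64(0.123)]
[np.float64(-0.0068), np.float64(-0.0321), np.float64(0.0034), 0, 0, np.float64(0.123)]
[np.float64(-0.0107), np.float64(-0.031), np.float64(0.0034), 0, 0, np.float64(0.123)]
[np.float64(-0.0144), np.float64(-0.0295), np.float64(0.0034), 0, 0, np.float64(0.123)]
--
[np.float64(0.0), np.float64(0.0), np.float64(0.035), 0, 0, np.float64(-0.0)]
[np.float64(0.0), np.float64(0.0), np.float64(0.035), 0, 0, np.float64(-0.0)]
--
```

>>> apply_moves([
  [[0.013,-0.03,0.003,0,0,0.123],[0.009,-0.0315,0.003,0,0,0.123],[0.005,-0.0325,0.003,0,0,0.123],[0.001,-0.033,0.003,0,0,0.123]],
], fingers=0.0854)

```text
time_s: 7.15
tool_pos: [0.5518, -0.0681, 0.2128]
ee_rot: [[-0.961, 0.277, 0.003], [0.277, 0.961, 0.0], [-0.003, 0.001, -1.0]]
contact_force: [0.3, -0.5, -0.2]
width: 0.0578
gripper_force: 0.0
```

>>> apply_moves([
  [[-0.003,-0.033,0.003,0,0,0.123],[-0.007,-0.032,0.003,0,0,0.123],[-0.011,-0.031,0.003,0,0,0.123],[-0.0145,-0.0295,0.003,0,0,0.123],[0,0,0.03,0,0,0]],
])

```text
time_s: 7.65
tool_pos: [0.53, -0.2013, 0.175]
ee_rot: [[-0.715, 0.699, 0.011], [0.699, 0.715, -0.005], [-0.011, 0.004, -1.0]]
contact_force: [0.4, 0.9, -1.0]
width: 0.0849
gripper_force: 0.0
```

```bash
python3 - <<'E'
from h import *
t=snap("top","t7"); s=snap("scene","s7")
# grip bar in scene view (unobstructed part) at z of top .072
m=(s.max(2)<45).astype(np.uint8); m[:195]=0;m[235:]=0;m[:,:180]=0;m[:,230:]=0
k,_=cv2.findContours(m,0,1);k=max(k,key=cv2.contourArea);x,y,w,h=cv2.boundingRect(k);print(x,y,w,h)
print(proj("scene",[(.5275+.041*np.cos(np.radians(a)),-.1955+.041*np.sin(np.radians(a)),z) for a in(-44,136) for z in(.072,.052)]).round(1))
T,*q=circ("top",t,(.561,.179),.109,.11);print("flange",T,q);print("rim",circ("top",t,(.561,.182),.152,.094))
print(circ("scene",s,(.561,.182),.152,.094))
rows([(.5275,-.1955,.08,46),(.5275,-.1955,.046,46)])
cv2.imwrite("pics/c7.png",np.hstack([crop(s,160,160,133,120,400,360),crop(s,280,190,133,120,400,360)]))
E
```

```text
189 206 31 17
[[188.3 210.6]
 [189.1 217.1]
 [221.1 203.9]
 [221.6 210.4]]
flange [0.56273481 0.17834059 0.10959195] [np.int64(179), np.float64(0.0008652769532231375)]
rim (array([0.56485831, 0.18234713, 0.0962685 ]), np.int64(165), np.float64(0.0013344524562553112))
(array([0.56788599, 0.1789786 , 0.09331699]), np.int64(180), np.float64(0.0006108667335054663))
at [ 0.5252 -0.1965  0.1666] 45.89
[np.float64(-0.0005), np.float64(0.0012), np.float64(0.0433), 0, 0, np.float64(-0.001)]
[np.float64(-0.0005), np.float64(0.0012), np.float64(0.0433), 0, 0, np.float64(-0.001)]
--
[np.float64(0.0), np.float64(0.0), np.float64(0.034), 0, 0, np.float64(-0.0)]
--
```

View pics/c7.png

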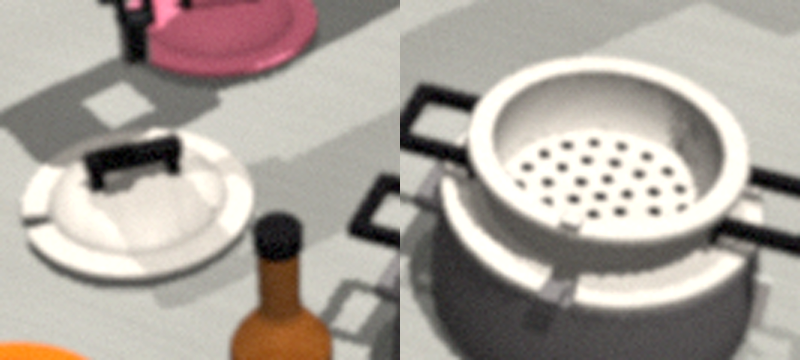

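The lid's grip spans (189,206) to (220,223) in the scene picture, matching my estimate. The tier now lies flush, with its notch over the key at right crop (557,290) and its lid key at (572,217). Next I go down onto the grip.

>>> apply_moves([
  [[-0.001,0.002,0.04,0,0,0],[0,0,0.04,0,0,0],[0,0,0.025,0,0,0],[0,0,0.015,0,0,0],[0,0,0,0,0,0]],
])

```text
time_s: 8.25
tool_pos: [0.5284, -0.195, 0.0487]
ee_rot: [[-0.72, 0.694, -0.003], [0.694, 0.72, 0.002], [0.003, -0.001, -1.0]]
contact_force: [0.3, -0.1, -0.6]
width: 0.0852
gripper_force: 0.0
```

>>> apply_moves([
  [[0,0,0,0,0,0],[0,0,0,0,0,0],[0,0,0,0,0,0],[0,0,0,0,0,0],[0,0,0,0,0,0]],
], fingers=0, squeeze=50)

```text
time_s: 8.75
tool_pos: [0.5297, -0.1967, 0.0515]
ee_rot: [[-0.719, 0.695, 0.001], [0.695, 0.719, -0.001], [-0.002, -0.0, -1.0]]
contact_force: [1.5, -0.5, -1.4]
width: 0.0148
gripper_force: 50.2
```

```bash
python3 - <<'E'
from h import *
s=cv2.imread("pics/s7.png"); T=np.array([.564,.1785])
for uv,z in(((280+172/3,190+213/3),.159),((280+157/3,190+287/3),.109)):
    v=ray("scene",[uv],z)[0,:2]-T;print(np.hypot(*v),ang(v))
t=cv2.imread("pics/t7.png")
print(circ("top",t,(.561,.182),.152,.0765,.93,1.07))
print(circ("scene",s,(.565,.18),.109,.11))
cv2.imwrite("pics/c8.png",crop(t,150,140,133,120,800,600*120*0//1+600)) 
E
```

```text
0.08779261345243686 4.127460435361111
0.10452126095628768 3.953026250157829
(array([0.53322123, 0.18963446, 0.07756766]), np.int64(105), np.float64(0.0013472120648241326))
(array([0.56882674, 0.17905369, 0.1087081 ]), np.int64(127), np.float64(0.0006461996062890607))
```

View pics/c8.png

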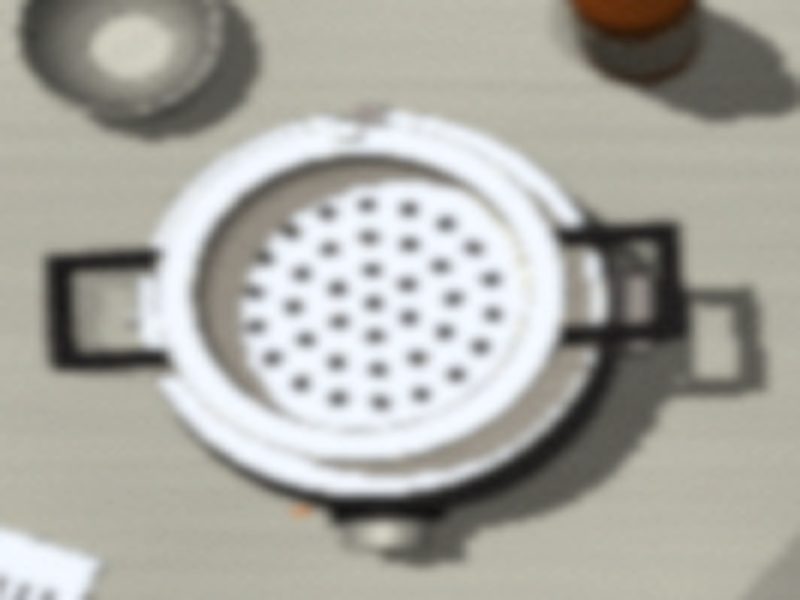

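The tier's handles stand level, with outer bars at crop (57,313) and (672,283). The base key and notch show at (370,107) and the lid key at (352,135). From these I get the tier's centre and heading.

```bash
python3 - <<'E'
from h import *
f=lambda x,y:(150+x*133/800,140+y*120/600)
h=ray("top",[f(52,313),f(681,283)],.136)[:,:2];c=h.mean(0);print("handles",h,c,np.hypot(*(h[0]-h[1])),ang(h[0]-h[1])-90)
hs=ray("scene",[(280+22/3.,190+95/3.)],.136);print(hs)
for T in (c,np.array([.565,.179])):
    for uv,z in((f(370,107),.109),(f(352,132),.159)):
        v=ray("top",[uv],z)[0,:2]-T;print(np.hypot(*v),ang(v))
s=robot.state();print(s["tool_pos"],s["joint_positions"].round(2),s["width"],s["contact_force"])
E
```

```text
handles [[0.55083257 0.32175188]
 [0.56994362 0.03132462]] [0.56038809 0.17653825] 0.2910553647030506 3.764818617271061
[[0.56105429 0.04043448 0.136     ]]
0.11378108640143958 2.0845098730503726
0.08946741877632977 3.8387500731765463
0.10910677321815082 0.8806180489886548
0.08472826657821562 2.38641448207757
[ 0.52965201 -0.19666806  0.05154491] [-2.5800e+01  6.8200e+00  1.1342e+02 -4.0000e-02  5.9680e+01 -7.1750e+01] 0.014789035248211494 [ 1.48366518 -0.47793265 -1.40374248]
```

>>> apply_moves([
  [[0,0,-0.01,0,0,0],[0,0,-0.02,0,0,0],[0,0,-0.02,0,0,0],[0,0,0,0,0,0]],
])

```text
time_s: 9.15
tool_pos: [0.5309, -0.1969, 0.1033]
ee_rot: [[-0.719, 0.695, 0.005], [0.695, 0.719, -0.002], [-0.005, 0.002, -1.0]]
contact_force: [0.9, -0.1, -3.7]
width: 0.0149
gripper_force: 50.3
```

>>> apply_moves([
  [[0,0,-0.045,0,0,0],[0,0,-0.045,0,0,0],[0,0,-0.042,0,0,0],[0,0,0,0,0,0]],
])

```text
time_s: 9.55
tool_pos: [0.5323, -0.1976, 0.2394]
ee_rot: [[-0.719, 0.695, 0.011], [0.695, 0.719, -0.005], [-0.012, 0.004, -1.0]]
contact_force: [0.6, -0.2, -1.9]
width: 0.0151
gripper_force: 50.4
```

```bash
python3 - <<'E'
from h import *
rows([(.563,.178,.235,93.5)],step=.038)
print(robot.state()["contact_force"])
E
```

```text
at [ 0.5323 -0.1976  0.2394] 45.96
[np.float64(0.0239), np.float64(0.0291), np.float64(0.0004), 0, 0, np.float64(-0.083)]
[np.float64(0.0214), np.float64(0.031), np.float64(0.0004), 0, 0, np.float64(-0.083)]
[np.float64(0.0188), np.float64(0.0327), np.float64(0.0004), 0, 0, np.float64(-0.083)]
[np.float64(0.016), np.float64(0.0341), np.float64(0.0004), 0, 0, np.float64(-0.083)]
[np.float64(0.0131), np.float64(0.0353), np.float64(0.0004), 0, 0, np.float64(-0.083)]
[np.float64(0.0101), np.float64(0.0363), np.float64(0.0004), 0, 0, np.float64(-0.083)]
[np.float64(0.0071), np.float64(0.037), np.float64(0.0004), 0, 0, np.float64(-0.083)]
[np.float64(0.004), np.float64(0.0375), np.float64(0.0004), 0, 0, np.float64(-0.083)]
[np.float64(0.0009), np.float64(0.0377), np.float64(0.0004), 0, 0, np.float64(-0.083)]
[np.float64(-0.0022), np.float64(0.0376), np.float64(0.0004), 0, 0, np.float64(-0.083)]
--
[ 0.60141139 -0.19022287 -1.949228  ]
```

>>> apply_moves([
  [[0.024,0.029,0,0,0,-0.083],[0.0215,0.031,0,0,0,-0.083],[0.019,0.0325,0,0,0,-0.083],[0.016,0.034,0,0,0,-0.083],[0.013,0.0355,0,0,0,-0.083]],
])

```text
time_s: 10.05
tool_pos: [0.5427, -0.0068, 0.2291]
ee_rot: [[-0.939, 0.344, -0.004], [0.344, 0.939, 0.001], [0.004, -0.001, -1.0]]
contact_force: [0.1, 0.8, -4.2]
width: 0.0147
gripper_force: 50.3
```

>>> apply_moves([
  [[0.01,0.0365,0,0,0,-0.083],[0.007,0.037,0,0,0,-0.083],[0.004,0.0375,0,0,0,-0.083],[0.001,0.0375,0,0,0,-0.083],[-0.002,0.0375,0,0,0,-0.083]],
])

```text
time_s: 10.55
tool_pos: [0.5579, 0.1807, 0.2289]
ee_rot: [[-0.998, -0.065, -0.004], [-0.065, 0.998, -0.001], [0.004, -0.001, -1.0]]
contact_force: [-0.7, -0.2, -3.8]
width: 0.0149
gripper_force: 50.3
```

>>> apply_moves([
  [[0,0,0,0,0,0],[0,0,0,0,0,0],[0,0,0,0,0,0]],
])

```text
time_s: 10.85
tool_pos: [0.5585, 0.1785, 0.2303]
ee_rot: [[-0.998, -0.06, -0.003], [-0.06, 0.998, -0.001], [0.003, -0.001, -1.0]]
contact_force: [0.2, 0.9, -4.0]
width: 0.0147
gripper_force: 50.5
```

```bash
python3 - <<'E'
from h import *
s=snap("scene","s9"); t=snap("top","t9"); r=robot.state(); p=r["tool_pos"]; print(p,r["ee_rot"].round(3),r["contact_force"])
zl=p[2]+.0105-.051
for n,im in(("scene",s),("top",t)):
    print(n,"lid top edge",circ(n,im,p,zl+.007,.097),"tier flange",circ(n,im,(.564,.179),.109,.11))
a,b=proj("scene",[(.56,.18,.17)])[0].astype(int)
c,d=proj("top",[(.56,.18,.17)])[0].astype(int);print(a,b,c,d)
cv2.imwrite("pics/c9.png",np.hstack([crop(s,a-65,b-60,133,120,400,360),crop(t,c-65,d-60,133,120,400,360)]))
E
```

```text
[0.55901878 0.17821719 0.23136406] [[-0.998 -0.06  -0.001]
 [-0.06   0.998 -0.001]
 [ 0.001 -0.    -1.   ]] [ 0.21485313 -1.00255651 -4.52142355]
scene lid top edge (array([0.56501247, 0.18073865, 0.09649593]), np.int64(157), np.float64(0.000813406323624602)) tier flange (array([0.56984451, 0.17955568, 0.10803959]), np.int64(117), np.float64(0.0007182073483921886))
top lid top edge (array([0.56492947, 0.17636797, 0.0929891 ]), np.int64(88), np.float64(0.0018984120662373233)) tier flange (array([0.56315254, 0.17617035, 0.10734769]), np.int64(96), np.float64(0.0007731554332690224))
351 227 208 198
```

View pics/c9.png

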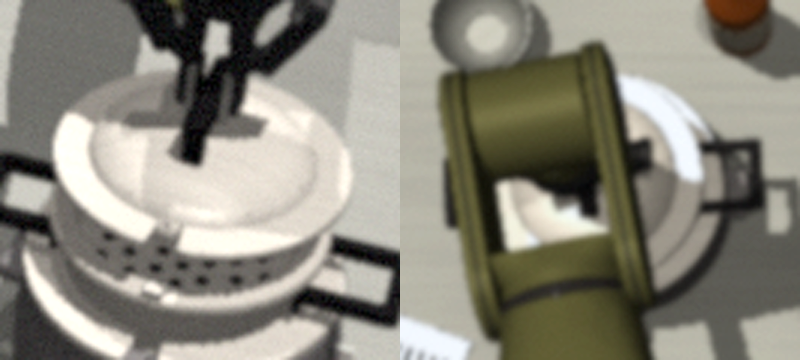

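The lid hangs level over the tier, with its notch at left crop (168,235) and the tier's key at (153,290). I've now gone over the picture allowance, so the rest goes by numbers alone.

```bash
python3 - <<'E'
from h import *
s0=cv2.imread("pics/scene0.png"); print("lid s0",circ("scene",s0,(.529,-.196),.018,.097))
s=cv2.imread("pics/s9.png")
zl=.2309+.0105-.051+.007
L=np.array([.565,.1807]);T=np.array([.5685,.179])
for z in (zl-.003,zl,zl+.003): print(circ("scene",s,L,z,.097)[0])
v=ray("scene",[(342,245.3)],zl)[0,:2]-L;print("lid notch",np.hypot(*v),ang(v))
v=ray("scene",[(337,263)],.159)[0,:2]-T;print("tier key",np.hypot(*v),ang(v))
print(ray("scene",[(337,263)],.159), robot.state()["tool_pos"])
E
```

```text
lid s0 (array([ 0.53322354, -0.19556956,  0.09638434]), np.int64(161), np.float64(0.000752593203437138))
[0.56059821 0.17958005 0.09704459]
[0.56441085 0.18058042 0.096579  ]
[0.5681664  0.1815267  0.09606447]
lid notch 0.08402316877540174 5.697631917016666
tier key 0.08869573366207921 4.615064217856762
[[0.65690816 0.18613655 0.159     ]] [0.55901878 0.17821719 0.23136406]
```

```bash
python3 - <<'E'
from h import *
rows([(.563,.1767,.208,94)],step=.02)
E
```

```text
at [0.559  0.1782 0.2314] 93.42
[np.float64(-0.0019), np.float64(-0.0009), np.float64(0.0117), 0, 0, np.float64(-0.0051)]
[np.float64(-0.0019), np.float64(-0.0009), np.float64(0.0117), 0, 0, np.float64(-0.0051)]
--
```

>>> apply_moves([
  [[-0.002,-0.001,0.0,0,0,-0.005],[-0.002,-0.001,0.01,0,0,-0.005],[0,0,0.012,0,0,0],[0,0,0,0,0,0],[0,0,0,0,0,0]],
])

```text
time_s: 11.45
tool_pos: [0.5628, 0.1774, 0.209]
ee_rot: [[-0.997, -0.071, -0.002], [-0.071, 0.997, -0.0], [0.002, -0.0, -1.0]]
contact_force: [-0.6, 0.0, -3.3]
width: 0.015
gripper_force: 50.4
```

>>> apply_moves([
  [[0,0,0.003,0,0,0],[0,0,0.003,0,0,0],[0,0,0,0,0,0],[0,0,0,0,0,0]],
])

```text
time_s: 11.85
tool_pos: [0.5634, 0.1777, 0.2044]
ee_rot: [[-0.997, -0.071, 0.0], [-0.071, 0.997, 0.0], [-0.0, 0.0, -1.0]]
contact_force: [-1.3, 0.7, -4.5]
width: 0.0147
gripper_force: 50.5
```

>>> apply_moves([
  [[0,0,0.002,0,0,0],[0,0,0.001,0,0,0],[0,0,0,0,0,0],[0,0,0,0,0,0]],
])

```text
time_s: 12.25
tool_pos: [0.5634, 0.1776, 0.2013]
ee_rot: [[-0.997, -0.071, -0.0], [-0.071, 0.997, -0.0], [0.0, 0.0, -1.0]]
contact_force: [0.7, 0.1, -4.6]
width: 0.0147
gripper_force: 50.5
```

>>> apply_moves([
  [[0,0,0.001,0,0,0],[0,0,0.001,0,0,0],[0,0,0,0,0,0],[0,0,0,0,0,0]],
])

```text
time_s: 12.65
tool_pos: [0.5634, 0.1776, 0.1992]
ee_rot: [[-0.997, -0.071, -0.0], [-0.071, 0.997, -0.0], [0.0, -0.0, -1.0]]
contact_force: [0.2, -0.4, -5.0]
width: 0.0149
gripper_force: 50.5
```

Now below the rim's level (foot inside) without contact. Continuing.

>>> apply_moves([
  [[0,0,0.001,0,0,0],[0,0,0.001,0,0,0],[0,0,0,0,0,0],[0,0,0,0,0,0]],
])

```text
time_s: 13.05
tool_pos: [0.5634, 0.1776, 0.1972]
ee_rot: [[-0.997, -0.071, -0.0], [-0.071, 0.997, -0.0], [0.0, -0.0, -1.0]]
contact_force: [0.2, 0.9, -3.3]
width: 0.015
gripper_force: 50.5
```

>>> apply_moves([
  [[0,0,0.001,0,0,0],[0,0,0.001,0,0,0],[0,0,0,0,0,0],[0,0,0,0,0,0]],
])

```text
time_s: 13.45
tool_pos: [0.5634, 0.1776, 0.1953]
ee_rot: [[-0.997, -0.071, -0.0], [-0.071, 0.997, -0.0], [0.0, -0.0, -1.0]]
contact_force: [-0.2, 0.1, -3.6]
width: 0.0148
gripper_force: 50.5
```

>>> apply_moves([
  [[0,0,0.001,0,0,0],[0,0,0.001,0,0,0],[0,0,0,0,0,0],[0,0,0,0,0,0]],
])

```text
time_s: 13.85
tool_pos: [0.5634, 0.1776, 0.1932]
ee_rot: [[-0.997, -0.071, -0.0], [-0.071, 0.997, -0.0], [0.0, -0.0, -1.0]]
contact_force: [0.0, -0.2, -3.5]
width: 0.0146
gripper_force: 50.5
```

>>> apply_moves([
  [[0,0,0.001,0,0,0],[0,0,0,0,0,0],[0,0,0,0,0,0]],
])

```text
time_s: 14.15
tool_pos: [0.5636, 0.1777, 0.1925]
ee_rot: [[-0.997, -0.071, 0.0], [-0.071, 0.997, 0.0], [-0.0, 0.0, -1.0]]
contact_force: [0.7, 0.5, -3.3]
width: 0.0151
gripper_force: 50.7
```

>>> apply_moves([
  [[0,0,0.001,0,0,0],[0,0,0,0,0,0],[0,0,0,0,0,0]],
])

```text
time_s: 14.45
tool_pos: [0.5636, 0.1776, 0.1924]
ee_rot: [[-0.997, -0.071, 0.001], [-0.071, 0.997, 0.0], [-0.001, 0.0, -1.0]]
contact_force: [-2.7, -0.9, 4.2]
width: 0.0147
gripper_force: 51.5
```

Contact came at exactly the expected seat height (0.1924). I'll release and rise.

>>> apply_moves([
  [[0,0,0,0,0,0],[0,0,0,0,0,0],[0,0,0,0,0,0],[0,0,0,0,0,0],[0,0,0,0,0,0]],
], fingers=0.0854)

```text
time_s: 14.95
tool_pos: [0.5635, 0.1776, 0.1912]
ee_rot: [[-0.997, -0.071, 0.0], [-0.071, 0.997, 0.0], [-0.0, 0.0, -1.0]]
contact_force: [-0.1, 0.9, 0.4]
width: 0.085
gripper_force: 0.0
```

>>> apply_moves([
  [[0,0,-0.01,0,0,0],[0,0,-0.02,0,0,0],[0,0,-0.04,0,0,0],[0,0,-0.04,0,0,0],[0,0,-0.04,0,0,0]],
])

```text
time_s: 15.45
tool_pos: [0.5633, 0.1776, 0.3437]
ee_rot: [[-0.997, -0.071, 0.001], [-0.071, 0.997, 0.0], [-0.001, 0.0, -1.0]]
contact_force: [0.5, 0.2, -0.0]
width: 0.0858
gripper_force: 0.0
```

>>> apply_moves([
  [[0,-0.045,0,0,0,0],[0,-0.045,0,0,0,0],[0,-0.045,0,0,0,0],[0,-0.045,0,0,0,0],[0,-0.045,0,0,0,0]],
])

```text
time_s: 15.95
tool_pos: [0.5794, -0.0485, 0.3425]
ee_rot: [[-0.997, -0.071, 0.002], [-0.071, 0.997, -0.0], [-0.001, -0.0, -1.0]]
contact_force: [0.3, -0.2, 0.2]
width: 0.0853
gripper_force: 0.0
```

```bash
python3 - <<'E'
from h import *
s=snap("scene","s10"); t=snap("top","t10"); r=robot.state(); print(r["tool_pos"],r["contact_force"],r["width"])
for n,im in(("scene",s),("top",t)):
    print(n,"lid",circ(n,im,(.564,.178),.159,.097),"flange",circ(n,im,(.564,.178),.109,.11))
# lid level: fitted edge heights around the rim from residuals; bottle, bowl, scraper unchanged?
t0=cv2.imread("pics/top0.png")
for nm,(x,y) in dict(bottle=(256,138),bowl=(171,148),scraper=(148,257)).items():
    print(nm,cv2.phaseCorrelate(np.float64(cv2.cvtColor(t0[y-18:y+18,x-16:x+16],6)),np.float64(cv2.cvtColor(t[y-18:y+18,x-16:x+16],6))))
E
```

```text
[ 0.57950832 -0.05142643  0.3419971 ] [-0.35558979  0.5945849   0.41535227] 0.08513066748439559
scene lid (array([0.56932682, 0.17999658, 0.09641248]), np.int64(174), np.float64(0.0007169670629079902)) flange (array([0.56825167, 0.1789147 , 0.10911726]), np.int64(121), np.float64(0.0007311977779702605))
top lid (array([0.56437774, 0.1804119 , 0.09700217]), np.int64(180), np.float64(0.001238814159259763)) flange (array([0.56293598, 0.17877516, 0.10939724]), np.int64(178), np.float64(0.0010150054261400185))
bottle ((0.0029780789618332193, 0.03322653881300752), 0.9977990922940199)
bowl ((0.13589703240129403, -0.08125894042319715), 0.9495409154451377)
scraper ((-0.007410456399895793, -0.028692374988672498), 0.9580427428134567)
```

```bash
python3 -c "
from station import hand_in
print(hand_in())"
```

```text
the job is handed in; nothing more can be done
None
```

I turned the tier until its notch dropped over the base key, set the lid on it without dropping it and let go, then handed in at about 16 s; by the forces and fitted circles both sit flush and the bottle, bowl and scraper have not moved, but I viewed 12 pictures against the limit of 10, so the final fit was checked by numbers only.

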